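# Switch a spacer feeder to its empty tray

### The arm

A 7-joint arm with a two-finger parallel gripper is mounted at the origin on the work surface. World frame = base frame: x ahead of the robot, y to its left, z up, the work surface at z = 0. Lengths are in m, angles in rad, forces in N, time in s.
With the tool pointing down it reaches from about 0.35 to 0.9 m from the base axis. Payload 7.2 kg.
Tool frame: the origin (TCP) lies midway between the tips of the shut fingers; the grasp point (between the pads) lies 19 mm behind it; y points along the fingers, x is the direction in which the jaws open and shut, and the axes are right-handed (so a half turn about y gives the same grasp; the last joint's range is limited). The gripper opens to 85 mm and grips with 20 to 120 N. Pads are 22 mm wide; open, the fingers measure 114 mm over their backs; the gripper's body (76 mm by 85 mm) begins 54 mm behind the grasp point. The pads swing forward as they close: fully open they stand 13 mm farther back than shut.
Start: joints at [-1.309, 0.411, -0.013, 1.596, 0.006, 1.134, -0.082], TCP at [0.202, 0.591, 0.231] pointing down, gripper open.
Joint ranges: [-2.95, 2.95], [-0.29, 1.99], [-1.47, 1.44], [0.14, 2.54], [-1.03, 4.17], [0.13, 1.85], [-2.86, 2.86]. Speed limits (rad/s): [2.39, 2.39, 3.01, 3.01, 3.14, 3.14, 3.14].

### API

Orientations are given as [roll, pitch, yaw] about the fixed x, y, z axes, in that order (R = Rz(yaw) Ry(pitch) Rx(roll)).
In Python, from plant import ctrl, viewer, models gives the robot as it stands.
- The arm moves only by the tool apply_moves, never from a script. Its argument "moves" is a list that holds one entry, the list of rows, each a list of 4 numbers: the shift along the tool's x, y, z in mm, then the turn about the tool's y in degrees. A call has exactly 8 rows; each row is the pose to reach, as a shift and turn from the pose commanded when the call began, along the tool's axes at that moment; what a row does not reach only later rows make up. A row lasts 1/12 s, in which the tool goes at most 41.7 mm and 7.16 degrees, less where a joint would pass 70% of its speed; a pose out of reach is approached as far as the arm can. A call with a gripper value outside its range is refused whole. "claw" is the finger opening in mm, from 0 to 85.4, set as the call begins (left out, the last holds). The fingers move at their own pace and stop on an object; "squeeze" is the grip in N (left out, the last holds). Time passes only in rows, so rows that repeat a pose let the fingers close, or fill a call up. It gives the time, the measured TCP pose, the force and the opening at its end, in the units of the state.
- ctrl.observe(): the state, without advancing time (a new reading comes with each control period).
- viewer.read_camera(name): name is "side" or "top"; returns a dict with "frame" (384x512x3 uint8, red, green, blue), "fovy" (degrees; the focal length in pixels is half the picture's height over the tangent of half this angle, whatever the lens; pixels are square), "cx", "cy" (the principal point, pixels), "extrinsics" (4x4, takes a point from camera to world coordinates). Camera axes: x right, y down, z forward; pixel columns grow to the right and rows downward; lengths in m; the calibration is good to about 2 mm. A picture is of the moment at which its call begins. There is no depth.
- ctrl.hand_in(): hands the job in, once; it reports no verdict.
Trained networks look in a picture, given as the dict that the camera call returned (one of the last four; its "shot" number tells which), for a name from the list of things; names that differ only in an ending like _2 or _b are one class to them, and where a whole thing is asked for, a point or a joint stands for the part that bears it (a point fixed in the world has none). Each returns a list of dicts, best first, with "confidence" (0 to 1); they miss things now and then, are a little off and sometimes report something else, mostly with a low value. They report only what shows in the picture. A call takes as long as a camera call.
- models.spot_in(picture, label): "rect" ([left, top, right, bottom] in pixels, round what is visible of it).
- models.tip_of(picture, label): "centre" ([column, row] in pixels: a listed point, or the origin of a listed thing).
The state is a dict: "time_s": time; "q": joint angles; "qd": joint speeds; "effort": joint torques, N m; "tool_pos": TCP position; "tool_rot": TCP orientation; "force": force on the tool from outside, world axes, zero at the start; "wrist_torque": the same for the moment, N m; "width": finger opening in m.
Only numpy, scipy, OpenCV 4.12 (cv2) and the standard library are available. Lean on these libraries where they do the work, as an engineer would, in place of code of your own. Each camera call takes 0.05 s, during which the arm holds its last target.

### The job

The tray on one side of the spacer feeder is full. With a fingertip, press down the raised end of the seesaw gate to rock it fully over towards the empty tray; then, with the gate over, push the shutter tab all the way open so that the three waiting brass spacers roll down the other chute into the empty tray. Leave the gate over and the shutter open, do not touch or pick up the spacers themselves, and leave everything else lying around where it is.

Things in the scene. Friction and masses are not known exactly. Their poses are not given: they have to be found in the camera images.
- feeder: Fixed gravity feeder on a plywood base 230 (x) x 500 (y) x 12 mm. Origin: under the middle of the base, on the table; z up. -x is its front, where the press pads and the shutter tab are; +y leads to the full tray (nine spacers in it), -y to the empty tray. From each end of the seesaw gate a 46 mm wide chute slopes down and outwards to a grey tray.
- magazine_top (a point): Middle of the top of the magazine over the gate's pivot, 175 mm above the table; axes as the feeder's. Clear front; it holds three spacers one on another. Outside x -23 to 36, y -13 to 13 mm, from 45 mm below this point; a post behind it (x 36 to 48, y -25 to 25 mm) ends 2 mm above it. The shutter closes it underneath, the gate lies below that.
- gate (a joint): Seesaw gate: steel channel 200 mm long (feeder's y), 46 mm wide, pivoting at its middle about the feeder's x axis, 92 mm above the table. Radians: 0 level, -0.25 (stop) its full-tray end fully down, +0.25 (stop) its empty-tray end fully down. Starts near -0.25. Its stiff pivot stays where it is left; about 0.5 N on a pad moves it.
- pad_empty_side (a point): Middle of the top of the black press pad at the gate's empty-tray end (raised at the start), in front of the channel. Pad 42 (feeder's x) x 32 (y) x 5 mm. With the gate level it lies 46 mm in front of, 90 mm beside and 25 mm above the pivot. It travels in an arc about the pivot: 44 mm down and 12 mm outwards (towards the empty tray), over the full swing. Axes: the gate's.
- pad_full_side (a point): The same point on the like pad at the gate's full-tray end.
- shutter (a joint): Shutter plate that closes the magazine underneath; metres, 0 closed, 0.032 fully open (stop). It slides along the feeder's -y (towards the empty tray), stays where it is left and takes about 1 N. From about 0.020 the spacers begin to fall out. It starts within 2 mm of closed.
- shutter_tab (a point): Middle of the upright black shutter tab in front of the magazine, 147 mm above the table, 63 mm in front of the feeder's middle. The tab is 30 mm along the feeder's x, 6 mm thick along its y, and stands from 125 to 165 mm above the table. It is pushed flat-on towards the empty tray; no grasp is needed.
- empty_tray (a point): Middle of the inner floor of the empty tray, 15 mm above the table; inside 60 mm (x) by 84 mm (y), walls up to 52 to 67 mm above the table. Axes as the feeder's.
- full_tray (a point): The like point of the full tray.
- spacer0_mid (a point): Centre of one of the three waiting brass spacers, a roller 16 mm in diameter and 36 mm long along its x, number 1 from the bottom in the magazine at the start.
- spacer0: The same spacer; its origin is its centre too.
- spacer1_mid (a point): Centre of one of the three waiting brass spacers, a roller 16 mm in diameter and 36 mm long along its x, number 2 from the bottom in the magazine at the start.
- spacer1: The same spacer; its origin is its centre too.
- spacer2_mid (a point): Centre of one of the three waiting brass spacers, a roller 16 mm in diameter and 36 mm long along its x, number 3 from the bottom in the magazine at the start.
- spacer2: The same spacer; its origin is its centre too.
- standoff_mid (a point): Centre of a loose bystander to leave alone: brass standoff 12 mm thick, 30 mm high, standing on the rear of the feeder's base.
- relay_mid (a point): Centre of a loose bystander to leave alone: white box-shaped relay 28 x 50 x 26 mm on the rear of the feeder's base.
- capacitor_mid (a point): Centre of a loose bystander to leave alone: black round capacitor 20 mm thick, 26 mm high, standing on the front of the feeder's base near the full tray.
- jar_mid (a point): Centre of a loose bystander to leave alone: clear jar 56 mm in diameter, 75 mm high.
- heatsink_mid (a point): Centre of a loose bystander to leave alone: finned aluminium heatsink 50 x 50 x 28 mm.
- screwdriver_grip (a point): Grip of a loose screwdriver lying on the table, a bystander to leave alone.

How it is judged:
On the way, in this order (a step that is already met when the one before it is completed fails the run):
1. the gate is rocked over to the empty tray's side while the shutter is still shut (value of joint gate above 0.19 rad and value of joint shutter below 0.012 m), for 0.2 s.
2. the shutter is pushed open (value of joint shutter above 0.026 m), for 0.2 s.
At the end, for the whole second after the job is handed in: The gate is over to the empty tray's side (above 0.19 of 0.25 rad), the shutter is open (above 26 of 32 mm), and all three spacers lie at rest (under 0.05 m/s) inside the tray that was empty, centres under 35 mm above its floor (value of joint gate above 0.19 rad and value of joint shutter above 0.026 m and y of spacer0_mid in the frame of empty_tray between -0.045 and 0.045 m and x of spacer0_mid in the frame of empty_tray between -0.033 and 0.033 m and z of each of spacer0_mid, spacer1_mid, spacer2_mid in the frame of empty_tray below 0.035 m and linear speed of each of spacer0, spacer1, spacer2 below 0.05 m/s and y of spacer1_mid in the frame of empty_tray between -0.045 and 0.045 m and x of spacer1_mid in the frame of empty_tray between -0.033 and 0.033 m and y of spacer2_mid in the frame of empty_tray between -0.045 and 0.045 m and x of spacer2_mid in the frame of empty_tray between -0.033 and 0.033 m); the robot touches nothing.
It fails at once if a spacer goes down towards the full tray (y of any of spacer0_mid, spacer1_mid, spacer2_mid in the frame of feeder above 0.06 m).
It fails at once if a spacer is touched by the robot (contact force between any of the fingers, the arm and spacer0 above 0.3 N or contact force between any of the fingers, the arm and spacer1 above 0.3 N or contact force between any of the fingers, the arm and spacer2 above 0.3 N).
It fails at once if a spacer is lifted (height (world z) of any of spacer0_mid, spacer1_mid, spacer2_mid above 0.19 m).
It fails at once if a bystander is moved by more than 15 mm (distance of any of standoff_mid, relay_mid, capacitor_mid, jar_mid, heatsink_mid, screwdriver_grip from where it was at the start of the episode above 0.015 m).
It also fails if it takes over 45 s, if anything falls off the work surface, if the arm or the gripper's body presses on something with over 40 N, if the wrist force passes 120 N, or if a joint passes its speed limit or range.

## Working session

There is one attempt and no reset: what is moved stays moved. The work goes in short steps, Python scripts to look and compute and a tool call to move; the robot and the scene stay as the last step left them, time stands still between calls to the robot, and variables do not carry over. Pictures are saved under pics/ and viewed, and the job is handed in when it is done.

Besides the shell and the picture viewer there is one more tool, called after "Request:" in YAML: its name, and indented under it one key for each argument. apply_moves: Moves the arm, as the interface text tells. Its arguments: {"type":"object","properties":{"moves":{"type":"array"},"claw":{"type":"number"},"squeeze":{"type":"number"}},"required":["moves"]}

```bash
mkdir -p pics; ls
cat > h.py <<'E'
import numpy as np, cv2, pickle
from plant import ctrl, viewer, models
def shot(n,tag):
    p=viewer.read_camera(n); cv2.imwrite(f"pics/{tag}.png",cv2.cvtColor(p["frame"],cv2.COLOR_RGB2BGR)); return p
def ray(p,uv):
    f=p["frame"].shape[0]/2/np.tan(np.radians(p["fovy"])/2)
    E=np.array(p["extrinsics"]); d=E[:3,:3]@np.array([(uv[0]-p["cx"])/f,(uv[1]-p["cy"])/f,1]); return E[:3,3],d/np.linalg.norm(d)
def atz(p,uv,z):
    o,d=ray(p,uv); return o+d*(z-o[2])/d[2]
def tri(p,a,q,b):
    o1,d1=ray(p,a);o2,d2=ray(q,b)
    s=np.linalg.lstsq(np.stack([d1,-d2],1),o2-o1,rcond=None)[0]
    x,y=o1+d1*s[0],o2+d2*s[1]; return (x+y)/2,np.linalg.norm(x-y)
def proj(p,X):
    f=p["frame"].shape[0]/2/np.tan(np.radians(p["fovy"])/2)
    E=np.array(p["extrinsics"]); c=E[:3,:3].T@(np.array(X)-E[:3,3]); return np.array([p["cx"]+f*c[0]/c[2],p["cy"]+f*c[1]/c[2]])
E
python3 - <<'E'
from h import *
np.set_printoptions(precision=4,suppress=True)
a=shot("side","s0");b=shot("top","t0")
s=ctrl.observe();print({k:np.round(v,3) for k,v in s.items()})
for p in(a,b):print(p["fovy"],p["cx"],p["cy"],np.array(p["extrinsics"]))
for n in "feeder magazine_top pad_empty_side pad_full_side shutter_tab empty_tray full_tray spacer0_mid standoff_mid relay_mid capacitor_mid jar_mid heatsink_mid screwdriver_grip".split():
    A=models.tip_of(a,n)[:2];B=models.tip_of(b,n)[:2]
    print(n,[(np.round(x["centre"],1),round(x["confidence"],2)) for x in A],[(np.round(x["centre"],1),round(x["confidence"],2)) for x in B], tri(a,A[0]["centre"],b,B[0]["centre"]) if A and B else "")
E
```

```text
pics
{'time_s': np.float64(0.1), 'q': array([-1.309,  0.412, -0.013,  1.597,  0.006,  1.134, -0.082]), 'qd': array([-0.001, -0.002, -0.001, -0.002,  0.001,  0.001, -0.   ]), 'effort': array([  0.003, -60.182,   0.684, -30.009,   0.014,   0.006,  -0.   ]), 'tool_pos': array([0.202, 0.591, 0.231]), 'tool_rot': array([-1.571,  0.001,  1.241]), 'force': array([-1.137, -0.658, -0.703]), 'wrist_torque': array([-0.01 , -0.015, -0.044]), 'width': np.float64(0.086)}
50.83700091475095 256.1664940994068 197.32786683268958 [[ 0.9971 -0.0312  0.0694  0.5134]
 [-0.0754 -0.5249  0.8478 -0.9948]
 [ 0.01   -0.8506 -0.5257  0.7709]
 [ 0.      0.      0.      1.    ]]
57.79002063611389 254.29713313412702 197.39063368082813 [[-0.0009 -0.9808  0.1951  0.3691]
 [-0.9994  0.0078  0.0343 -0.017 ]
 [-0.0351 -0.1949 -0.9802  1.2779]
 [ 0.      0.      0.      1.    ]]
feeder [(array([261., 228.]), 0.94), (array([232.2, 161.1]), 0.54)] [(array([248.2, 198.8]), 0.83)] (array([0.6162, 0.0501, 0.007 ]), np.float64(0.0012275695774391178))
magazine_top [(array([263.4, 181.2]), 0.86)] [(array([241.8, 191.1]), 0.71)]
[... 1040 characters left out ...]
206.5]), 0.48), (array([245.5, 205. ]), 0.22)] [(array([224. , 175.2]), 0.67), (array([219.9, 210.5]), 0.33)] (array([0.7014, 0.1394, 0.0282]), np.float64(0.0030104553739444227))
capacitor_mid [] [] 
jar_mid [(array([231.9, 158.5]), 0.68)] [(array([129.7, 217.6]), 0.79)] (array([0.5383, 0.4758, 0.0477]), np.float64(0.009333895544664525))
heatsink_mid [(array([216.4, 380.1]), 0.77)] [(array([392.5, 232.2]), 0.65), (array([240.8, 189.7]), 0.63)] (array([ 0.4839, -0.4731,  0.0029]), np.float64(0.013376518241836017))
screwdriver_grip [(array([244.1, 205.8]), 0.22)] [(array([294.2, 202.6]), 0.69), (array([395.8, 198.2]), 0.57)] (array([ 0.5606, -0.1053,  0.1957]), np.float64(0.01206582381961533))
```

Run:
```python
import cv2
for n in("s0","t0"):
    i=cv2.imread(f"pics/{n}.png")
    c=i[120:300,150:390] if n=="s0" else i[130:270,170:350]
    cv2.imwrite(f"pics/{n}c.png",cv2.resize(c,None,fx=800/c.shape[1]*0.95,fy=800/c.shape[1]*0.95,interpolation=cv2.INTER_CUBIC))
```

```text
(no output)
```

View pics/s0.png

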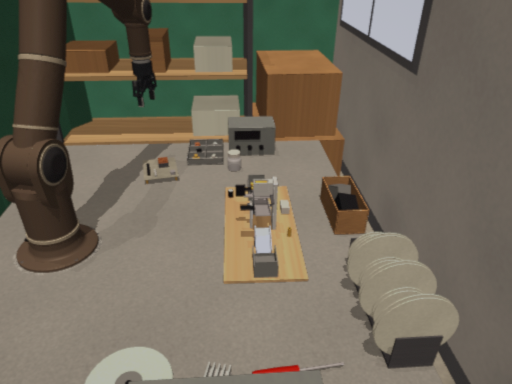

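View pics/t0.png

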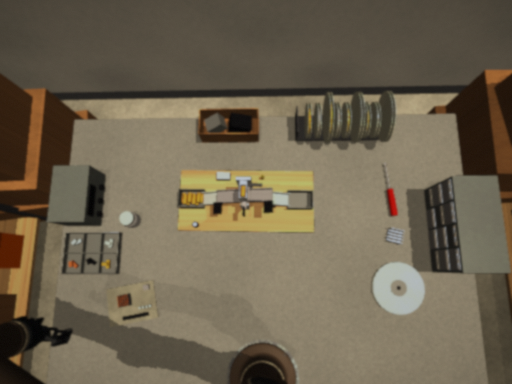

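```bash
sleep 1
```

```text
(no output)
```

View pics/s0c.png

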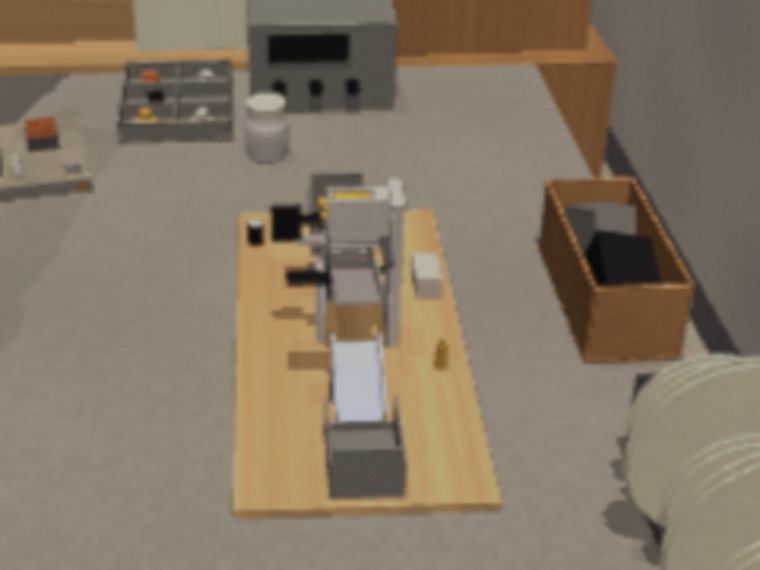

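View pics/t0c.png

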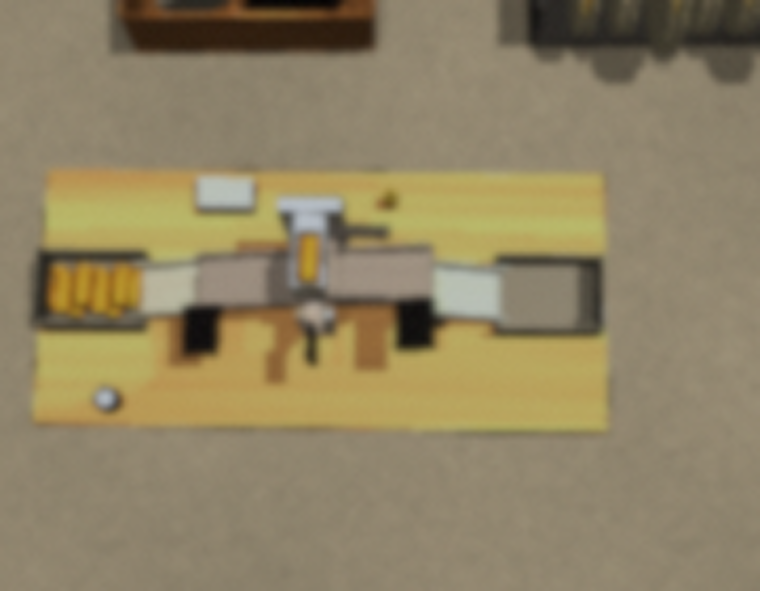

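```bash
cat > fit.py <<'E'
from h import *
from scipy.optimize import least_squares
np.set_printoptions(precision=4,suppress=True)
a=shot("side","s1");b=shot("top","t1")
C=np.array([[.115,.25,.012],[.115,-.25,.012],[-.115,-.25,.012],[-.115,.25,.012]])
T=np.array([[47,170],[603,172],[607,432],[33,424]])/4.2222+[170,130]
S=np.array([[436,208],[500,507],[234,515],[239,211]])/3.1667+[150,120]
for t,s in zip(T,S): print(atz(b,t,.012),atz(a,s,.012))
g=lambda th,sx:[-.046, 0,0]
th=-.25
def pad(s,th): # y z about pivot, +th: empty(-y) end down
    y,z=s*.09,.025; return [-.046,y*np.cos(th)-z*np.sin(th),.092+y*np.sin(th)+z*np.cos(th)]
K={"pad_empty_side":pad(-1,th),"pad_full_side":pad(1,th),"magazine_top":[0,0,.175],"shutter_tab":[-.063,0,.147],"feeder":[0,0,0]}
print(K)
obs=[(p,c,o,n) for p,O,n in((b,T,"t"),(a,S,"s")) for c,o in zip(C,O)]
for n,k in K.items():
    for p in(a,b):
        A=models.tip_of(p,n)
        if A and A[0]["confidence"]>.5: obs.append((p,k,np.array(A[0]["centre"]),n))
def W(v,c): x,y,w=v; return np.array([x+np.cos(w)*c[0]-np.sin(w)*c[1],y+np.sin(w)*c[0]+np.cos(w)*c[1],c[2]])
def R(v): return np.concatenate([proj(p,W(v,c))-o for p,c,o,n in obs])
r=least_squares(R,[.61,.05,0],loss="soft_l1")
print(r.x, np.sqrt(np.diag(np.linalg.inv(r.jac.T@r.jac))))
for (p,c,o,n),e in zip(obs,R(r.x).reshape(-1,2)): print(n,p["shot"],o,e)
for n,k in K.items(): print(n,W(r.x,k))
for n,p in(("s",a),("t",b)):
    i=cv2.cvtColor(p["frame"],cv2.COLOR_RGB2BGR); i=cv2.resize(i,None,fx=4,fy=4,interpolation=cv2.INTER_CUBIC)
    for c in list(C)+list(K.values()):
        u=(proj(p,W(r.x,c))+.5)*4; cv2.drawMarker(i,tuple(int(x) for x in u),(255,0,255),0,14,1)
    i=i[600:1150,750:1350] if n=="s" else i[600:1000,650:1350]
    cv2.imwrite(f"pics/{n}1o.png",i)
E
python3 fit.py
```

```text
[0.7283 0.3054 0.012 ] [0.738  0.3051 0.012 ]
[ 0.7211 -0.1923  0.012 ] [ 0.7205 -0.2012  0.012 ]
[ 0.4905 -0.1879  0.012 ] [ 0.4953 -0.1962  0.012 ]
[0.4996 0.3084 0.012 ] [0.5051 0.3116 0.012 ]
{'pad_empty_side': [-0.046, np.float64(-0.08101701897259495), np.float64(0.1384891668756732)], 'pad_full_side': [-0.046, np.float64(0.0933872169353211), np.float64(0.09395645420985906)], 'magazine_top': [0, 0, 0.175], 'shutter_tab': [-0.063, 0, 0.147], 'feeder': [0, 0, 0]}
[ 0.6128  0.0567 -0.0226] [0.0012 0.0017 0.0061]
t 4 [181.1316 170.2634] [ 0.391 -1.305]
t 4 [312.8165 170.7371] [ 0.9418 -0.2759]
t 4 [313.7639 232.3163] [ 0.7268 -0.4811]
t 4 [177.8158 230.4216] [-0.1933 -1.07  ]
s 3 [287.6828 185.6835] [-1.155  0.171]
s 3 [307.8931 280.1036] [ 0.2366 -1.4168]
s 3 [223.894  282.6299] [-1.1773 -1.4113]
s 3 [225.4729 186.6309] [-0.4097  0.3281]
pad_empty_side 3 [244.9 210.1] [ 1.4682 -3.5752]
pad_empty_side 4 [265.4 206.8] [ 2.7678 -0.4054]
pad_full_side 3 [245.3 187.9] [-0.6009  1.1265]
pad_full_side 4 [220.2 207.7] [-2.4556  0.0972]
magazine_top 3 [264.2 180.4] [-3.4025  0.8863]
magazine_top 4 [240.5 191.7] [ 2.9763 -1.5385]
shutter_tab 3 [240.6 191.7] [-0.7157 -1.9943]
feeder 3 [261.9 229.6] [-1.9706 -1.0511]
feeder 4 [246.7 201.6] [-0.1574 -1.3781]
pad_empty_side [ 0.565  -0.0232  0.1385]
pad_full_side [0.569  0.1511 0.094 ]
magazine_top [0.6128 0.0567 0.175 ]
shutter_tab [0.5498 0.0582 0.147 ]
feeder [0.6128 0.0567 0.    ]
```

```bash
sleep 1
```

```text
(no output)
```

View pics/s1o.png

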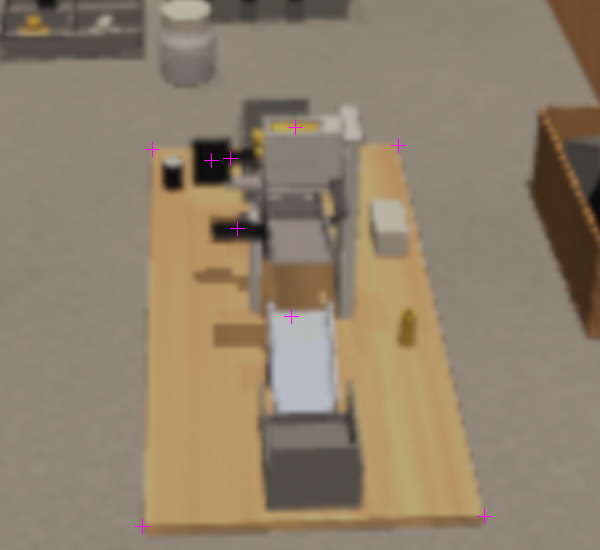

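View pics/t1o.png

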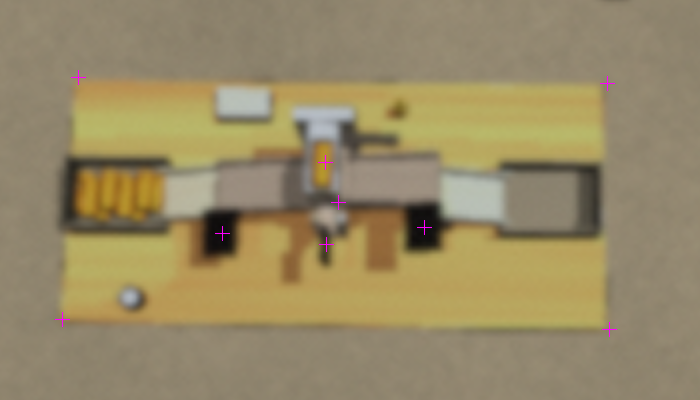

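Run:
```python
import cv2
i=cv2.imread("pics/s1.png")[160:230,215:290]
cv2.imwrite("pics/z.png",cv2.resize(i,None,fx=8,fy=8,interpolation=cv2.INTER_CUBIC))
i=cv2.imread("pics/t1.png")[170:230,200:290]
cv2.imwrite("pics/z2.png",cv2.resize(i,None,fx=8,fy=8,interpolation=cv2.INTER_CUBIC))
```

```text
(no output)
```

View pics/z.png

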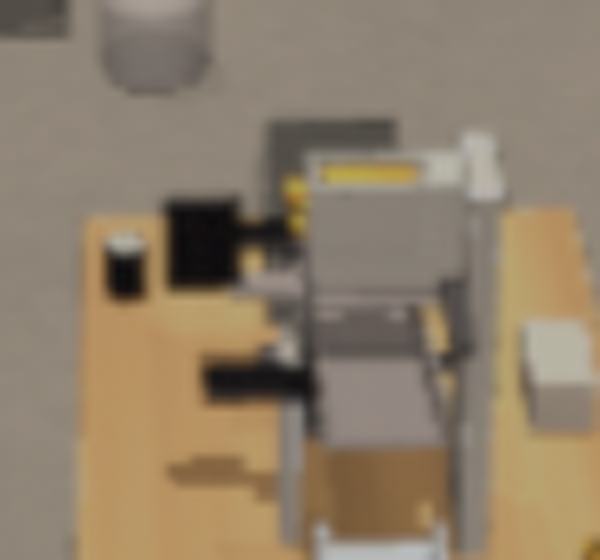

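View pics/z2.png

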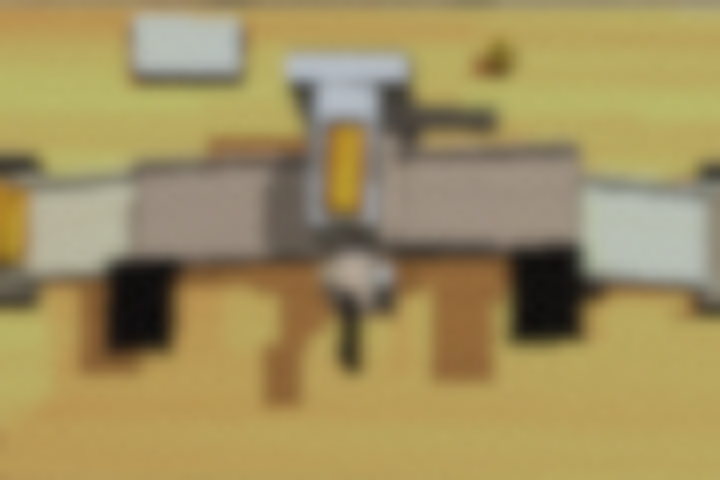

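Request:
apply_moves:
  moves:
    - [[-20, 0, -23, -2.2], [-40, 0, -46, -4.4], [-60, 0, -69, -6.6], [-80, 0, -92, -8.8], [-100, 0, -115, -11], [-120, 0, -138, -13.2], [-140, 0, -161, -15.4], [-160, 0, -184, -17.6]]
  claw: 0
  squeeze: 20

```text
time_s: 2.77
tool_pos: [0.3253, 0.379, 0.2315]
tool_rot: [-1.571, -0.0, 1.55]
force: [0.2, 0.5, -0.4]
width: 0.0001
```

Request:
apply_moves:
  moves:
    - [[-32, 0, -20, 0], [-64, 0, -40, 0], [-96, 0, -60, 0], [-128, 0, -80, 0], [-160, 0, -100, 0], [-192, 0, -120, 0], [-224, 0, -140, 0], [-256, 0, -160, 0]]

```text
time_s: 3.43
tool_pos: [0.4796, 0.1191, 0.2317]
tool_rot: [-1.572, -0.0, 1.548]
force: [0.7, 0.9, -0.0]
width: 0.0
```

Request:
apply_moves:
  moves:
    - [[-32, 0, -20, 0], [-64, 0, -40, 0], [-96, 0, -60, 0], [-125, 0, -80, 0], [-135, 0, -88, 0], [-141, 0, -88, 0], [-141, 0, -88, 0], [-141, 0, -88, 0]]

```text
time_s: 4.1
tool_pos: [0.5629, -0.021, 0.2311]
tool_rot: [-1.57, -0.001, 1.549]
force: [-0.4, 0.6, -0.2]
width: 0.0002
```

Run:
```python
from h import *
a=shot("side","s2");b=shot("top","t2")
s=ctrl.observe();print(s["time_s"],s["tool_pos"],s["tool_rot"],s["force"],proj(a,s["tool_pos"]),proj(b,s["tool_pos"]))
c=cv2.imread("pics/s2.png")[130:250,190:330];d=cv2.imread("pics/t2.png")[150:250,190:330]
cv2.imwrite("pics/z3.png",cv2.resize(c,None,fx=5,fy=5,interpolation=2))
cv2.imwrite("pics/z4.png",cv2.resize(d,None,fx=5,fy=5,interpolation=2))
```

```text
4.2 [ 0.56304818 -0.02020772  0.23129438] [-1.57041143e+00 -9.92827778e-04  1.55062049e+00] [0.54309367 0.38434124 0.13021561] [245.50533115 177.71041352] [267.30492147 201.88668196]
```

View pics/z3.png

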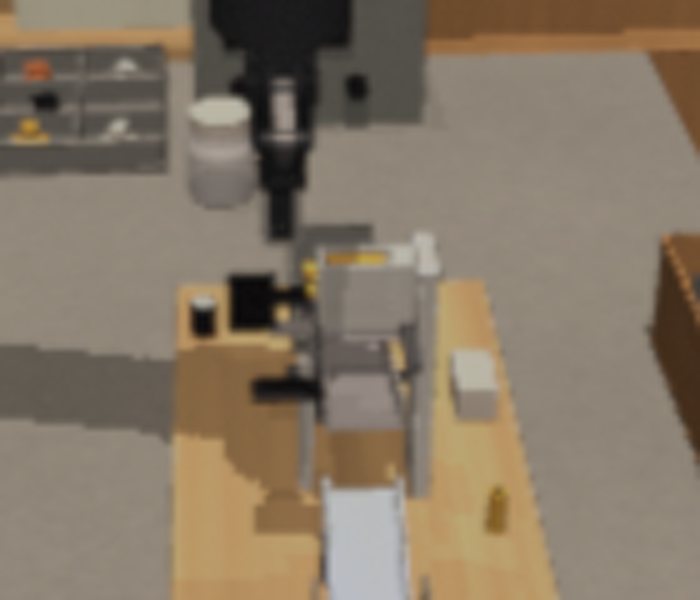

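View pics/z4.png

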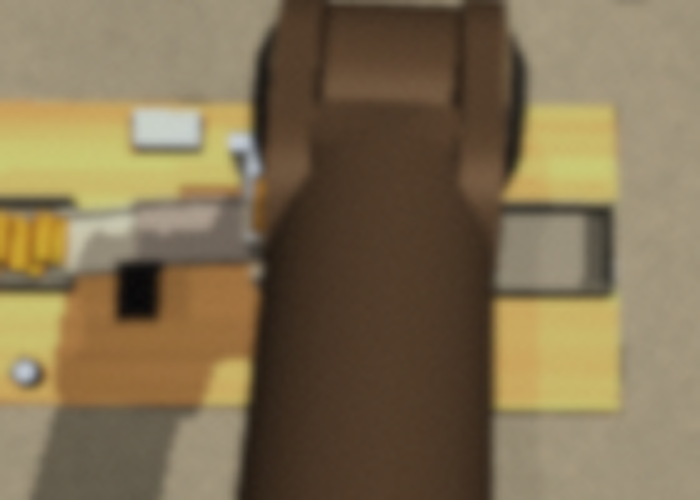

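Request:
apply_moves:
  moves:
    - [[-3, 12, 0, 0], [-6, 26, 0, 0], [-9, 40, 0, 0], [-10, 54, 0, 0], [-10, 66, 0, 0], [-10, 75, 0, 0], [-10, 80, 0, 0], [-10, 80, 0, 0]]

```text
time_s: 4.87
tool_pos: [0.5627, -0.0312, 0.1505]
tool_rot: [-1.569, -0.0, 1.55]
force: [-0.2, 1.0, -0.2]
width: 0.0001
```

Request:
apply_moves:
  moves:
    - [[0, 5, 0, 0], [0, 10, 0, 0], [0, 15, 0, 0], [0, 20, 0, 0], [0, 25, 0, 0], [0, 29, 0, 0], [0, 32, 0, 0], [0, 32, 0, 0]]

```text
time_s: 5.53
tool_pos: [0.563, -0.0321, 0.1185]
tool_rot: [-1.57, 0.0, 1.548]
force: [0.1, 0.1, -0.1]
width: -0.0
```

Request:
apply_moves:
  moves:
    - [[0, 3, 0, 0], [0, 6, 0, 0], [0, 9, 0, 0], [0, 12, 0, 0], [0, 15, 0, 0], [0, 17, 0, 0], [0, 18, 0, 0], [0, 18, 0, 0]]

```text
time_s: 6.2
tool_pos: [0.5633, -0.0321, 0.101]
tool_rot: [-1.57, -0.0, 1.548]
force: [0.4, -0.2, 0.1]
width: 0.0004
```

Run:
```python
from h import *
a=shot("side","s3")
s=ctrl.observe();print(s["time_s"],s["tool_pos"],s["force"],proj(a,s["tool_pos"]))
c=cv2.imread("pics/s3.png")[130:250,190:330]
cv2.imwrite("pics/z5.png",cv2.resize(c,None,fx=5,fy=5,interpolation=2))
```

```text
6.25 [ 0.56331113 -0.03204067  0.10113284] [-0.71339645  0.4346609   0.21244584] [245.98687535 218.99844439]
```

View pics/z5.png

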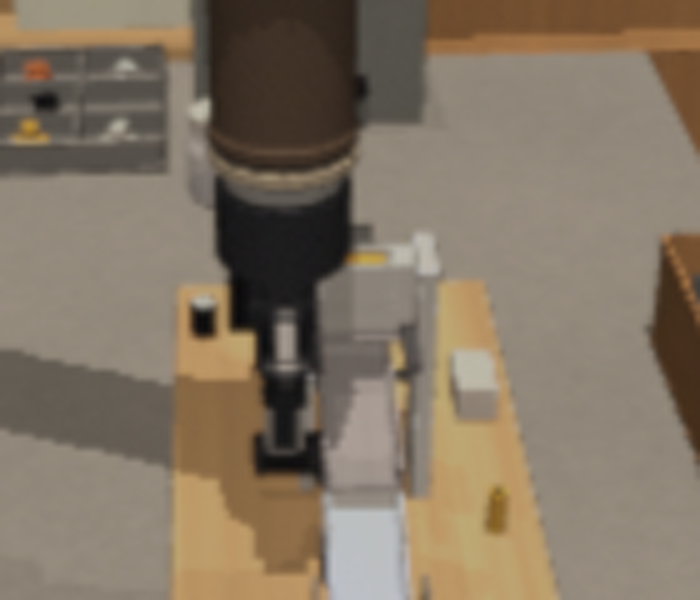

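The tip presses the pad at about (247,219). The gate has swung, and its channel end now meets the chute at about (262,229). I'll press on gently until it reaches the stop.

Request:
apply_moves:
  moves:
    - [[0, 1, 0, 0], [0, 1, 0, 0], [0, 2, 0, 0], [0, 2, 0, 0], [0, 3, 0, 0], [0, 3, 0, 0], [0, 3, 0, 0], [0, 3, 0, 0]]

```text
time_s: 6.92
tool_pos: [0.5634, -0.0321, 0.0983]
tool_rot: [-1.571, -0.0, 1.548]
force: [0.8, 0.2, -0.1]
width: 0.0
```

Request:
apply_moves:
  moves:
    - [[0, 0.5, 0, 0], [0, 1, 0, 0], [0, 1, 0, 0], [0, 1.5, 0, 0], [0, 1.5, 0, 0], [0, 2, 0, 0], [0, 2, 0, 0], [0, 2, 0, 0]]

```text
time_s: 7.58
tool_pos: [0.5634, -0.0321, 0.0962]
tool_rot: [-1.571, -0.0, 1.548]
force: [-0.2, 0.3, 0.1]
width: -0.0
```

Request:
apply_moves:
  moves:
    - [[0, 0.5, 0, 0], [0, 1, 0, 0], [0, 1, 0, 0], [0, 1.5, 0, 0], [0, 1.5, 0, 0], [0, 2, 0, 0], [0, 2, 0, 0], [0, 2, 0, 0]]

```text
time_s: 8.25
tool_pos: [0.5636, -0.0321, 0.0955]
tool_rot: [-1.571, -0.001, 1.548]
force: [-4.7, 0.9, 13.6]
width: 0.0003
```

Request:
apply_moves:
  moves:
    - [[0, -10, 0, 0], [0, -28, 0, 0], [0, -50, 0, 0], [0, -72, 0, 0], [0, -94, 0, 0], [0, -116, 0, 0], [0, -132, 0, 0], [0, -138, 0, 0]]

```text
time_s: 8.92
tool_pos: [0.5646, -0.0323, 0.2353]
tool_rot: [-1.575, -0.0, 1.548]
force: [0.3, -0.7, -0.7]
width: 0.0
```

Request:
apply_moves:
  moves:
    - [[15, 0, 3, 0], [35, 0, 6, 0], [58, 0, 10, 0], [82, 0, 14, 0], [104, 0, 18, 0], [122, 0, 20, 0], [130, 0, 20, 0], [130, 0, 20, 0]]

```text
time_s: 9.58
tool_pos: [0.546, 0.1005, 0.2317]
tool_rot: [-1.57, -0.0, 1.552]
force: [-0.2, -0.4, 0.5]
width: -0.0
```

Run:
```python
from h import *
a=shot("side","s4");b=shot("top","t4")
s=ctrl.observe();print(s["time_s"],s["tool_pos"],s["tool_rot"],s["force"],proj(a,s["tool_pos"]))
c=cv2.imread("pics/s4.png")[130:250,190:330];d=cv2.imread("pics/t4.png")[150:250,190:330]
cv2.imwrite("pics/z6.png",np.hstack([cv2.resize(c,None,fx=5,fy=5,interpolation=2)]))
for n in("pad_empty_side","pad_full_side","shutter_tab"): print(n,[(x["centre"],x["confidence"]) for x in models.tip_of(a,n)[:2]])
def pad(t,sg):
    y,z=sg*.09,.025; k=[-.046,y*np.cos(t)-z*np.sin(t),.092+y*np.sin(t)+z*np.cos(t)]
    w=-.0226; return [.6128+np.cos(w)*k[0]-np.sin(w)*k[1],.0567+np.sin(w)*k[0]+np.cos(w)*k[1],k[2]]
for t in(0.15,.19,.25): print(t,proj(a,pad(t,-1)),proj(a,pad(t,1)),pad(t,1))
```

```text
9.6833 [0.54640603 0.09723266 0.23197662] [-1.57041679e+00  9.00967926e-04  1.54784849e+00] [-0.03439857 -0.55417563 -1.01115336] [237.88311868 158.7220877 ]
pad_empty_side [([246.2, 219.6], 0.79)]
pad_full_side [([243.9, 180.2], 0.95)]
shutter_tab [([235.6, 189.3], 0.5)]
0.15 [246.52443163 218.94991114] [244.70746804 180.65534386] [np.float64(0.568738310795942), np.float64(0.14297118410920262), np.float64(0.130168708871025)]
0.19 [246.53196152 220.07983987] [244.71653788 179.98354018] [np.float64(0.5687022773744222), np.float64(0.14137705638793552), np.float64(0.1335474064258168)]
0.25 [246.54009376 221.71917131] [244.73266227 179.04206328] [np.float64(0.5686425757471395), np.float64(0.13873584123149285), np.float64(0.1384891668756732)]
```

View pics/z6.png

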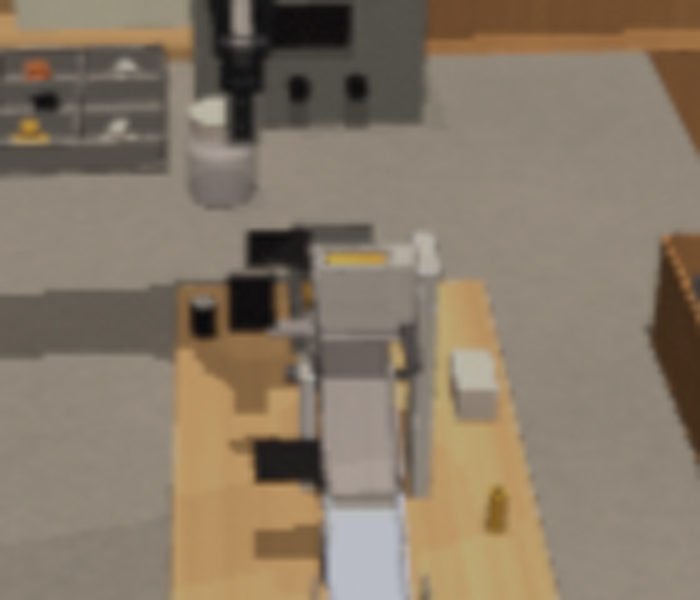

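Request:
apply_moves:
  moves:
    - [[-2, 14, 0, 0], [-4, 30, 0, 0], [-4, 46, 0, 0], [-4, 62, 0, 0], [-4, 76, 0, 0], [-4, 86, 0, 0], [-4, 90, 0, 0], [-4, 90, 0, 0]]

```text
time_s: 10.5
tool_pos: [0.5459, 0.0935, 0.1415]
tool_rot: [-1.569, 0.001, 1.547]
force: [-0.0, 0.3, 0.2]
width: 0.0001
```

Run:
```python
from h import *
a=shot("side","s5");b=shot("top","t5")
s=ctrl.observe();print(s["time_s"],s["tool_pos"],s["tool_rot"],s["force"],proj(a,s["tool_pos"]))
c=cv2.imread("pics/s5.png")[130:250,190:330];d=cv2.imread("pics/t5.png")[150:250,190:330]
cv2.imwrite("pics/z7.png",np.hstack([cv2.resize(c,None,fx=5,fy=5,interpolation=2)]))
```

```text
10.6 [0.54672636 0.09401954 0.14282997] [-1.57150060e+00 -1.41794749e-04  1.54771195e+00] [0.44164875 0.55185272 0.0124124 ] [238.42058329 185.01788794]
```

View pics/z7.png

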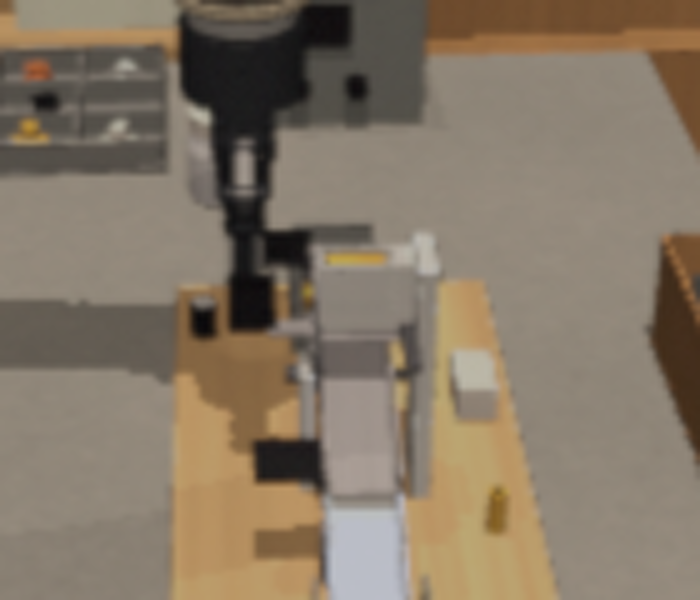

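Request:
apply_moves:
  moves:
    - [[-5, 0, 0, 0], [-11, 0, 0, 0], [-17, 0, 0, 0], [-23, 0, 0, 0], [-29, 0, 0, 0], [-35, 0, 0, 0], [-41, 0, 0, 0], [-46, 0, 0, 0]]

```text
time_s: 11.27
tool_pos: [0.5454, 0.0473, 0.1424]
tool_rot: [-1.571, 0.0, 1.548]
force: [0.5, 1.6, 1.3]
width: -0.0003
```

Request:
apply_moves:
  moves:
    - [[-1, 0, 0, 0], [-1, 0, 0, 0], [-2, 0, 0, 0], [-2, 0, 0, 0], [-3, 0, 0, 0], [-3, 0, 0, 0], [-3, 0, 0, 0], [-3, 0, 0, 0]]

```text
time_s: 11.93
tool_pos: [0.5451, 0.0454, 0.1422]
tool_rot: [-1.571, 0.0, 1.548]
force: [0.1, 1.1, -0.6]
width: -0.0
```

Request:
apply_moves:
  moves:
    - [[-1, 0, 0, 0], [-1, 0, 0, 0], [-2, 0, 0, 0], [-2, 0, 0, 0], [-2, 0, 0, 0], [-2, 0, 0, 0], [-2, 0, 0, 0], [-2, 0, 0, 0]]

```text
time_s: 12.6
tool_pos: [0.5451, 0.0447, 0.1423]
tool_rot: [-1.571, -0.001, 1.549]
force: [-0.2, 5.5, -0.5]
width: 0.0001
```

Run:
```python
from h import *
a=shot("side","s6");b=shot("top","t6")
s=ctrl.observe();print(s["time_s"],s["tool_pos"],s["tool_rot"],s["force"],proj(a,s["tool_pos"]))
c=cv2.imread("pics/s6.png")[140:280,190:330]
cv2.imwrite("pics/z8.png",np.hstack([cv2.resize(c,None,fx=4.2,fy=4.2,interpolation=2)]))
```

```text
12.7 [0.54507644 0.04468675 0.14226779] [-1.57074504e+00 -1.44417031e-03  1.54933846e+00] [-0.14704455  5.54463814 -1.31930902] [238.50060566 193.3887335 ]
```

View pics/z8.png

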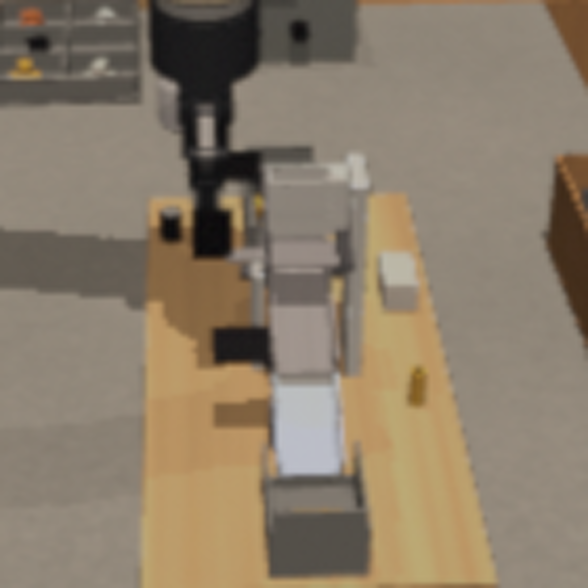

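The shutter is at its stop with 5.5 N on it. The tab sits at about (240,195), and no brass shows in the magazine top at about (261,182). I'll back off, lift and check the tray.

Request:
apply_moves:
  moves:
    - [[5, 0, 0, 0], [14, 0, 0, 0], [24, 0, 0, 0], [30, -8, 0, 0], [30, -25, 0, 0], [30, -50, 0, 0], [30, -75, 0, 0], [30, -95, 0, 0]]

```text
time_s: 13.37
tool_pos: [0.5461, 0.0738, 0.2397]
tool_rot: [-1.572, -0.0, 1.549]
force: [0.9, 0.0, -0.6]
width: -0.0002
```

Request:
apply_moves:
  moves:
    - [[0, 0, 20, 0], [0, 0, 45, 0], [20, 0, 70, 0], [40, 0, 95, 0], [60, 0, 115, 0], [80, 0, 125, 0], [90, 0, 130, 0], [90, 0, 130, 0]]

```text
time_s: 14.03
tool_pos: [0.4167, 0.1692, 0.2381]
tool_rot: [-1.571, -0.001, 1.553]
force: [0.6, -0.2, 0.5]
width: 0.0
```

Run:
```python
from h import *
a=shot("side","s7");b=shot("top","t7")
s=ctrl.observe();print(s["time_s"],s["tool_pos"],s["force"])
for n in("pad_empty_side","shutter_tab","spacer0_mid","empty_tray"):
    for p in(a,b): print(n,[(x["centre"],round(x["confidence"],2)) for x in models.tip_of(p,n)[:3]])
w=-.0226
for y in(0,-.026,-.032):
    k=[-.063,y,.147];print(y,proj(a,[.6128+np.cos(w)*k[0]-np.sin(w)*k[1],.0567+np.sin(w)*k[0]+np.cos(w)*k[1],k[2]]))
c=cv2.imread("pics/s7.png")[160:290,200:320];d=cv2.imread("pics/t7.png")[150:250,170:330]
cv2.imwrite("pics/z9.png",cv2.resize(c,None,fx=4.5,fy=4.5,interpolation=2))
cv2.imwrite("pics/z10.png",cv2.resize(d,None,fx=5,fy=5,interpolation=2))
```

```text
14.1333 [0.41804057 0.16636497 0.2378057 ] [-1.08334408  0.17532064  0.09235288]
pad_empty_side [([245.8, 219.7], 0.84)]
pad_empty_side [([266.6, 206.7], 0.77), ([298.7, 199.8], 0.72)]
shutter_tab [([239.0, 195.5], 0.78)]
shutter_tab [([249.5, 209.3], 0.75)]
spacer0_mid []
spacer0_mid [([307.7, 201.2], 0.39)]
empty_tray [([262.8, 261.1], 0.9)]
empty_tray [([294.4, 202.5], 0.85)]
0 [239.87574289 189.71088778]
-0.026 [240.03859299 194.16580276]
-0.032 [240.0770276  195.21721708]
```

View pics/z9.png

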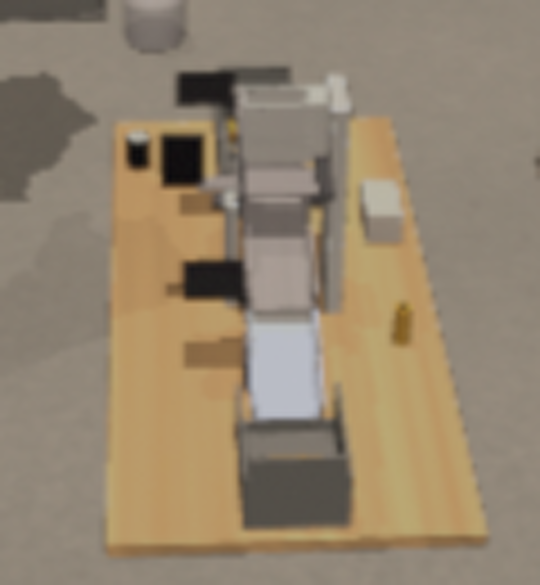

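View pics/z10.png

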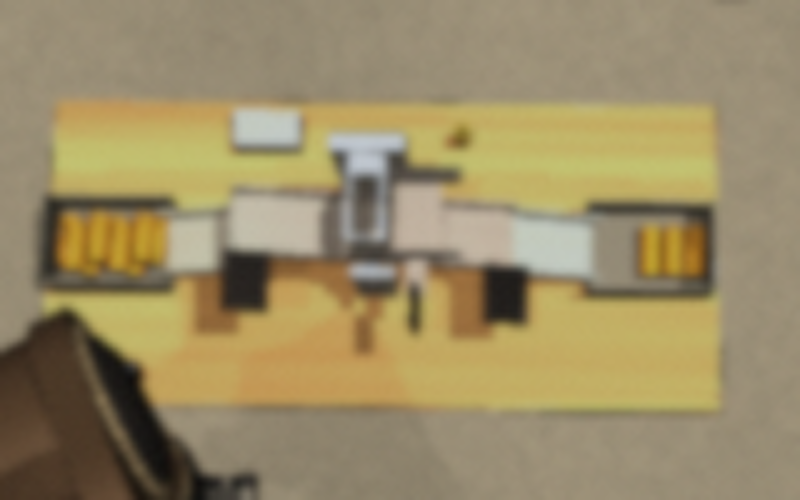

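All three spacers are lying in the empty tray at about (304,200) in the top view. The tab is at the open position (239,195.5 in the side view), the gate is over, and the bystanders are in place.

```bash
python3 -c "
from h import *
print(ctrl.hand_in())"
```

```text
the job is handed in; nothing more can be done
None
```

The job is handed in: the gate is rocked over, the shutter is open, and all three brass spacers are in the tray that was empty. `hand_in()` gives no verdict, so this rests on my own last checks.

- **Gate:** I pressed the raised pad down with the closed fingertips until it met its stop, with about 14 N at a tip height of 95.5 mm. After I withdrew, the pad showed at its over position in the pictures. The network's row for the pad fitted only about 0.18 rad, but the stop force and my own reading of the picture put the gate at about 0.25 rad.
- **Shutter:** I pushed the tab to its stop, with about 5.5 N. Afterwards the tab measured (239.0, 195.5) in the side view, against (240.1, 195.2) expected at 32 mm.
- **Spacers:** The last top view shows three side by side in the tray and none left in the magazine. I did not measure their height or speed.
- **Surroundings:** The capacitor, relay and standoff looked unmoved in the last pictures. I did not re-measure the jar, heatsink and screwdriver, but the arm's path stayed clear of them. The arm is raised and clear of everything, and the clock was at about 14 s after the last pictures.

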